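# Swap the flight battery under the equipment trays of a model aeroplane

## Robot

A 6-joint arm with a two-finger parallel gripper is mounted at the origin on the work surface. World frame = base frame: x ahead of the robot, y to its left, z up, the work surface at z = 0. Lengths are in m, angles in rad, forces in N, time in s.
With the tool pointing down it reaches from about 0.375 to 0.975 m from the base axis. Payload 3.8 kg.
Tool frame: the origin (TCP) lies midway between the tips of the shut fingers; the grasp point (between the pads) lies 19 mm behind it; z points along the fingers, y is the line along which they close (so a half turn about z gives the same grasp; the last joint's range is limited). The gripper opens to 85 mm and grips with 20 to 120 N. Pads are 22 mm wide; open, the fingers measure 114 mm over their backs; the gripper's body (76 mm by 85 mm) begins 54 mm behind the grasp point. The pads swing forward as they close: fully open they stand 13 mm farther back than shut.
Start: joints at [1.261, 0.264, 1.604, -0, 1.274, -0.037], TCP at [0.182, 0.65, 0.231] pointing down, gripper open.
Joint ranges: [-2.63, 2.63], [-0.94, 2.18], [0.31, 2.57], [-1.31, 4.45], [0, 2.66], [-2.55, 2.55]. Speed limits (rad/s): [2.57, 2.57, 3.14, 3.14, 3.14, 3.14].

## Interface

Orientations are given as a rotation vector (axis times angle).
In Python, from workcell import bot gives the robot as it stands.
- The arm moves only by the tool servo_tool, never from a script. Its argument "series" is a list of rows, each a list of 7 numbers: the shift along the world's x, y, z in units of 0.15 m (1.0 is 0.15 m), then the turn, a rotation vector about the world's x, y, z in units of 180 degrees (1.0 is 180 degrees), then the closure, from 0 (fully open) to 1 (shut). A call has 1 to 20 rows; each row is the pose to reach, as a shift and turn from the pose commanded when the call began, turning the shorter way round; what a row does not reach only later rows make up. A row lasts 1/10 s, in which the tool goes at most 50 mm and 8.59 degrees, less where a joint would pass 70% of its speed; a pose out of reach is approached as far as the arm can. A call with a number of a shift or a turn outside -1 to 1 is refused whole. A call with a gripper value outside its range is refused whole. The fingers move at their own pace and stop on an object; "newtons" is the grip in N (left out, the last holds). Time passes only in rows, so rows that repeat a pose let the fingers close. It gives the time, the measured TCP pose, the force, the opening and the grip force at its end, in the units of the state.
- bot.read_state(): the state, without advancing time (a new reading comes with each control period).
- bot.read_camera(name): name is "scene" or "top"; returns the picture (384x512x3 uint8, red, green, blue); there is no depth.
- bot.camera_info(name): a dict with "vertical_fov" (degrees; the focal length in pixels is half the picture's height over the tangent of half this angle, whatever the lens; pixels are square), "cx", "cy" (the principal point, pixels), "R" (3x3) and "t" (3): a world point X has camera coordinates R X + t. Camera axes: x right, y down, z forward; pixel columns grow to the right and rows downward; lengths in m; the calibration is good to about 2 mm. A picture is of the moment at which its call begins. camera_info takes no time and is no camera call.
- bot.finish_job(): hands the job in; it is judged then, once.
Trained networks look in the newest picture that a camera, given by its name, has taken for a name from the list of things; names that differ only in an ending like _2 or _b are one class to them, and where a whole thing is asked for, a point or a joint stands for the part that bears it (a point fixed in the world has none). Each returns a list of dicts, best first, with "score" (0 to 1); they miss things now and then, are a little off and sometimes report something else, mostly with a low value. They report only what shows in the picture. A call takes as long as a camera call. They do not tell look-alikes from the thing itself.
- bot.recognise(target, camera): "box" ([left, top, right, bottom] as shares, 0 to 1, of the picture: columns of its width, rows of its height, round what is visible of it).
- bot.trace(target, camera): "mask" (384x512 bool, what is visible of it) and "box" ([left, top, right, bottom] as shares, 0 to 1, of the picture: columns of its width, rows of its height, round what is visible of it).
- bot.mark_of(target, camera): "at" ([row, column] as shares, 0 to 1, of the picture: columns of its width, rows of its height: a listed point, or the origin of a listed thing).
The state is a dict: "time": time; "q": joint angles; "joint_vel": joint speeds; "joint_torque": joint torques, N m; "tool_pos": TCP position; "tcp_rot": TCP orientation; "wrist_force": force on the tool from outside, world axes, zero at the start; "torque": the same for the moment, N m; "width": opening from 0.0 (shut) to 1.0 (fully open); "grip_force": force on a finger pad.
Only numpy, scipy, OpenCV 4.12 (cv2) and the standard library are available. Lean on these libraries where they do the work, as an engineer would, in place of code of your own. Each camera call takes 0.05 s, during which the arm holds its last target. There are 200 camera calls.

## Task

Swap the model aeroplane's battery: first clear both plywood equipment trays out of its open bay onto the green cutting mat, then move the flat red battery from the bay into the empty black charger, and then lay the charged green battery from the white rack in the bay. Finally set each tray back upright and square on the bay's sills, at the very spot it came from (note at the start which tray is nearer the nose: this varies), and do not knock over or shift the red-lidded paint jar.

Things in the scene. Friction and masses are not known exactly. Their poses are not given: they have to be found in the camera images.
- bay: Fixed blue and white model aeroplane with an open bay. Origin: on the table under the bay's centre; x runs along the fuselage to the tail (nose to -x). The bay is a trough 150 (x) x 56 (y) mm, floor 50 mm above the table. Flat plywood sills, tops 64 mm up, run along both sides from y 28 to 54 mm. Round nose and tail, up to 116 mm high, begin 94 mm fore and aft of the centre.
- radio_tray: Loose plywood bridge, orange edge stripes, 56 (x) x 92 (y) x 28 mm high, on two 6 mm cheeks at y +-43 mm; 120 g. Lift it across y by the black box (orange label) centred on it: 42 (x) x 32 (y), from 28 to 54 mm height. Origin: centre of the underside, at the cheeks' feet. Starts on the sills over the red battery, 42 mm fore or aft of the bay's centre, x along the bay's x.
- servo_tray: Loose plywood bridge as radio_tray (56 x 92 x 28 mm, 120 g), blue edge stripes. Lift it across y by the blue servo centred on it: 40 (x) x 22 (y) mm, from 28 to 58 mm height, with a thin white arm on top to 65 mm. Origin: centre of the underside, at the cheeks' feet. Starts on the sills at the other end of the bay.
- red_battery: Loose flat (discharged) battery, red with black ends and a small white label off-centre, 130 (x) x 36 (y) x 34 (z) mm, about 250 g. Origin: centre of the underside. Starts lying lengthwise on the bay's floor, rising 20 mm above the sills, partly hidden by the two trays; grip it across its y at mid-length.
- green_battery: Loose charged battery, green with black ends and a small white label off-centre, same size, mass and origin as the red one. Starts lying in the white rack.
- charger: Fixed black charging cradle with brass strips, empty at the start. Origin: centre of the underside; x along its length. Pocket 150 (x) x 56 (y) mm, floor 4 mm and wall tops 12 mm above the table, walls 5 mm thick; a 30 mm long block with a small blue screen and a red light lies beyond its +x end, 12 mm high.
- rack: Fixed white cradle with a green bar beyond its +x end, same shape and size as the charger; holds the green battery at the start. It lies beside the charger, lengthwise alongside, about 120 mm away centre to centre, on either side of it. Origin: centre of the underside; x along its length.
- mat: Fixed green cutting mat with white grid lines, 220 (x) x 190 (y) x 3 mm thick, bare at the start: the place to park both trays side by side. Origin: centre of the underside.
- jar: Glass paint jar with a red lid, 56 diameter x 65 mm high, standing loose on the table; must stay as it is. Origin: centre of the underside.
Not all that is in view belongs to the job. There is more than one size of the charger; the job needs the smaller.

How it is judged:
By the outcome, as a careful person would: the job done as asked, in the order asked, and still so for the second after the job is handed in, with the robot touching nothing.
It also fails if it takes over 141 s, if anything falls off the work surface, if the arm or the gripper's body presses on something with over 40 N, if the wrist force passes 120 N, or if a joint passes its speed limit or range.

## Working session

There is one attempt and no reset: what is moved stays moved. The work goes in short steps, Python scripts to look and compute and a tool call to move; the robot and the scene stay as the last step left them, time stands still between calls to the robot, and variables do not carry over. Pictures are saved under pics/ and viewed, at most 15 in all, crops included, and the job is handed in when it is done.

Besides the shell and the picture viewer there is one more tool, called in YAML: its name, and indented under it one key for each argument. servo_tool: Moves the arm, as the interface text tells. Shifts and turns lie within -1 to 1; 1 stands for 0.15 m of shift or 180 degrees of turn. Its arguments: {"type":"object","properties":{"series":{"type":"array","items":{"type":"array","items":{"type":"number"}}},"newtons":{"type":"number"}},"required":["series"]}

```bash
mkdir -p pics; cat > h.py <<'E'
import numpy as np, cv2
from workcell import bot
def cam(n):
    c=bot.camera_info(n); R=np.array(c["R"]);t=np.array(c["t"]); f=192/np.tan(np.radians(c["vertical_fov"])/2)
    return R,t,f,c["cx"],c["cy"]
def w(n,u,v,z):
    R,t,f,cx,cy=cam(n); d=R.T@np.array([(u-cx)/f,(v-cy)/f,1]); o=-R.T@t
    return (o+d*(z-o[2])/d[2])
def p(n,X):
    R,t,f,cx,cy=cam(n); c=R@np.array(X)+t; return c[0]/c[2]*f+cx, c[1]/c[2]*f+cy
def save(n,name,s=1.5,crop=None):
    im=bot.read_camera(n)[:,:,::-1]
    if crop: im=im[crop[1]:crop[3],crop[0]:crop[2]]
    cv2.imwrite("pics/"+name,cv2.resize(im,None,fx=s,fy=s,interpolation=cv2.INTER_CUBIC))
E
python3 - <<'E'
from h import *
save("top","t0.png");save("scene","s0.png")
for n in("top","scene"):
    R,t,f,cx,cy=cam(n);print(n,f,cx,cy,-R.T@t,R.round(2).tolist())
for k in["bay","radio_tray","servo_tray","red_battery","green_battery","charger","rack","mat","jar"]:
    for r in bot.mark_of(k,"top")[:3]:
        v,u=r["at"][0]*384,r["at"][1]*512
        print(k,round(r["score"],2),round(u),round(v),w("top",u,v,{"radio_tray":.064,"servo_tray":.064,"red_battery":.05,"green_battery":.004}.get(k,0)).round(3))
E
```

```text
top 497.18079403478635 255.9559081235354 190.49484487191614 [ 0.23905087 -0.00624343  1.30269013] [[0.01, -1.0, -0.01], [-0.98, -0.0, -0.17], [0.17, 0.01, -0.98]]
scene 435.3227514306049 245.51415227970003 191.1019209988447 [ 0.81698769 -0.54419648  0.95434081] [[0.85, 0.52, -0.01], [0.42, -0.7, -0.58], [-0.31, 0.49, -0.82]]
bay 0.78 257 163 [0.545 0.006 0.   ]
radio_tray 0.61 254 170 [0.511 0.014 0.064]
servo_tray 0.62 251 139 [0.594 0.022 0.064]
red_battery 0.7 251 155 [0.554 0.023 0.05 ]
green_battery 0.77 366 205 [ 0.431 -0.281  0.004]
charger 0.91 377 298 [ 0.192 -0.302  0.   ]
charger 0.78 365 161 [ 0.552 -0.284  0.   ]
rack 0.97 369 206 [ 0.431 -0.29   0.   ]
mat 0.66 145 191 [0.469 0.305 0.   ]
jar 0.66 352 107 [ 0.703 -0.253  0.   ]
```

View pics/t0.png

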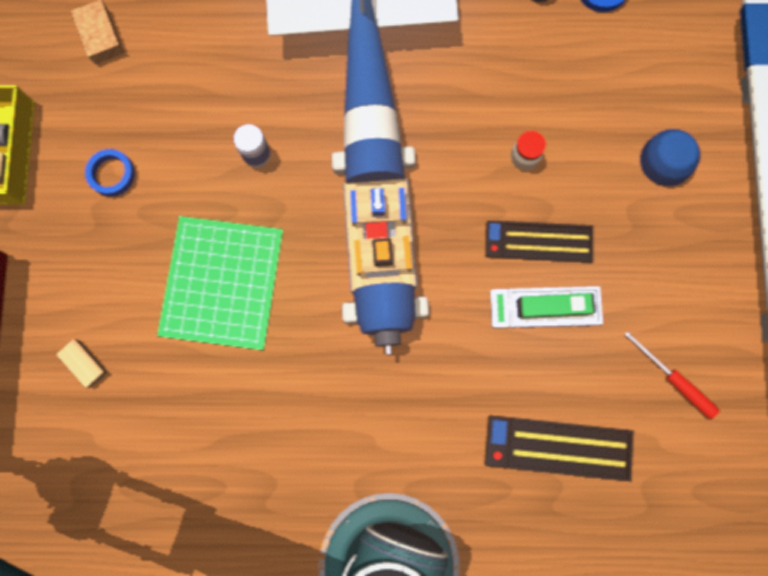

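View pics/s0.png

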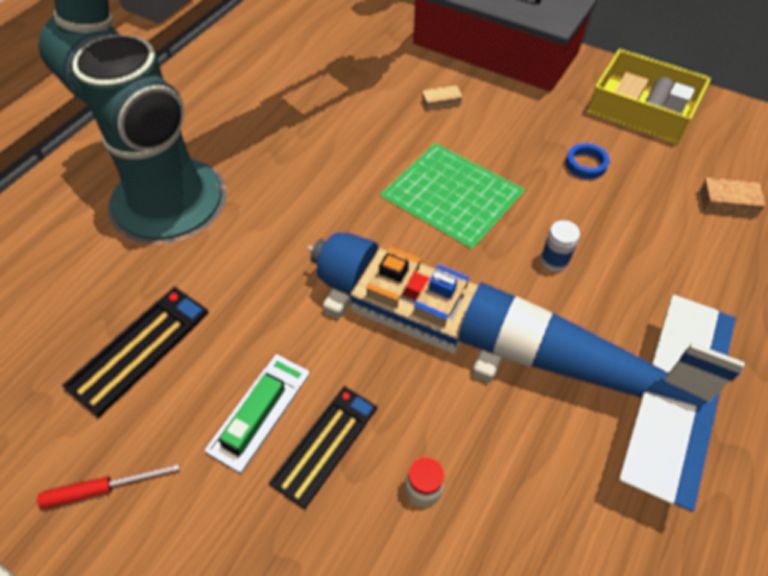

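Nose points to the robot (view px ~388,340). The radio tray (orange, 383,252) is nearer the nose; the servo tray (blue, 378,202) is nearer the tail. Charger candidates: the far one (539,242), small, beside the rack; and the near one (559,447), visibly larger. The far one fits. I'll confirm with an enlarged crop and refine.

```bash
cat >> h.py <<'E'
def rect(n,x0,y0,z,L,W,s):
    "rectified view: columns = world -y, rows = world -x; metres, s px/m; centre x0,y0"
    wd=np.array([[x0+L/2,y0+W/2,z],[x0+L/2,y0-W/2,z],[x0-L/2,y0-W/2,z],[x0-L/2,y0+W/2,z]])
    src=np.float32([p(n,X) for X in wd]); dst=np.float32([[0,0],[W*s,0],[W*s,L*s],[0,L*s]])
    return cv2.warpPerspective(bot.read_camera(n)[:,:,::-1],cv2.getPerspectiveTransform(src,dst),(int(W*s),int(L*s)),flags=cv2.INTER_CUBIC)
def mrect(n,mask,z):
    "mask -> world min-area rect at height z: centre, sizes, yaw of long side (deg)"
    c=max(cv2.findContours(mask.astype(np.uint8),0,1)[0],key=cv2.contourArea)[:,0]
    P=np.array([w(n,u,v,z)[:2] for u,v in c])*1000
    (cx,cy),(a,b),th=cv2.minAreaRect(P.astype(np.float32))
    if a<b:a,b,th=b,a,th+90
    return np.round([cx,cy,a,b,(th+90)%180-90],1)
E
python3 - <<'E'
from h import *
cv2.imwrite("pics/bay.png",rect("top",.55,.01,.092,.26,.2,2300)); cv2.imwrite("pics/ch.png",rect("top",.49,-.28,.01,.25,.22,2300))
for n in("top","scene"):
  bot.read_camera(n)
  for k,z in dict(charger=.012,rack=.012,mat=.003,green_battery=.038,radio_tray=.092,servo_tray=.092,red_battery=.084).items():
    for r in bot.trace(k,n)[:2]: print(n,k,round(r["score"],2),mrect(n,r["mask"],z))
  im=cv2.cvtColor(bot.read_camera(n),cv2.COLOR_RGB2HSV)
  for k,lo,hi,z in[("orange",(8,170,150),(22,255,255),.092),("blue",(105,90,60),(130,255,255),.092)]:
    pass
s=bot.read_state();print(s["tool_pos"],s["tcp_rot"],s["time"],s["width"])
E
```

```text
top charger 0.8 [ 192.6 -285.6  247.6   88.7   84.2]
top charger 0.77 [ 550.7 -262.4  189.5   68.3   87. ]
top rack 0.98 [ 432.5 -271.5  191.1   67.3  -88.2]
top mat 0.84 [477.8 301.9 222.  190.4  -7.1]
top green_battery 0.92 [ 430.8 -282.3  133.    39.   -87. ]
top radio_tray 0.9 [507.4  11.8  94.7  59.6 -85.9]
top servo_tray 0.68 [591.6  24.1  91.2  62.5 -89.2]
top red_battery 0.59 [551.7  24.2  35.4  26.  -89.9]
scene charger 0.74 [ 557.3 -265.5  192.2   71.7   86.6]
scene charger 0.56 [ 197.9 -285.4  247.7   98.8   83.5]
scene rack 0.95 [ 439.5 -273.3  191.3   70.   -88.7]
scene mat 0.68 [482.2 301.7 221.8 191.1  -7.2]
scene mat 0.37 [576.   72.4 118.8  63.9 -87.2]
scene green_battery 0.8 [ 443.5 -289.1  133.7   45.8  -86.9]
scene radio_tray 0.64 [516.1   5.7 109.3  62.  -84.7]
scene servo_tray 0.61 [598.7  13.2 112.2  62.9 -86.4]
scene servo_tray 0.28 [ 579.  -288.6  175.4   63.1   87.2]
scene red_battery 0.69 [553.4  13.2  51.2  25.6 -85.2]
[0.18186154 0.65003115 0.23127244] [-4.27237594e-01 -3.11239593e+00  2.59357396e-05] 1.55 0.9996827829048825
```

View pics/bay.png

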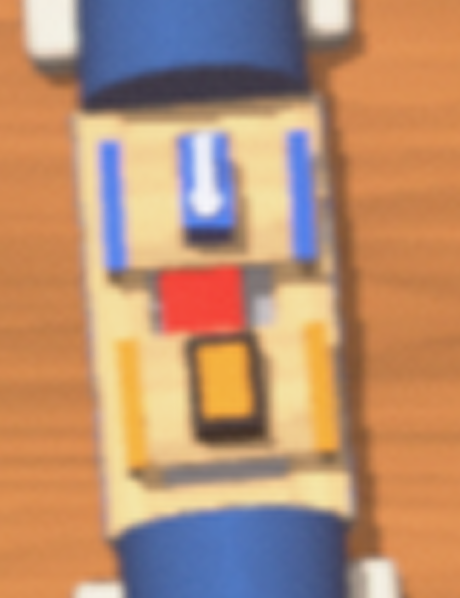

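View pics/ch.png

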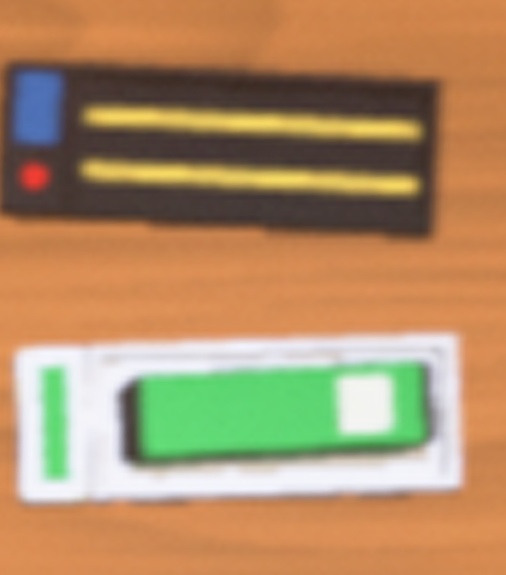

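The charger crop confirms it. The small charger (about 189 mm long overall) is the match, with its screen end at world +y; the other measures 248 mm. Now I'll refine the tray poses by stripe colour.

```bash
cat >> h.py <<'E'
def stripes(n,x0,y0,col,z,L=.1,W=.14,s=3000):
    im=cv2.cvtColor(rect(n,x0,y0,z,L,W,s),cv2.COLOR_BGR2HSV)
    lo,hi={"o":((13,180,200),(21,255,255)),"b":((105,110,120),(125,255,255))}[col]
    m=cv2.inRange(im,lo,hi); k,_,st,c=cv2.connectedComponentsWithStats(m)
    out=[]
    for i in range(1,k):
        if st[i,4]>s*s*1e-4:
            Y,X=np.nonzero(_==i); r=cv2.minAreaRect(np.stack([X,Y],1).astype(np.float32))
            xy=lambda q:np.array([x0+L/2-q[1]/s,y0+W/2-q[0]/s])*1000
            a,b=r[1]; th=r[2]+(0 if a>b else 90)
            # image dir (cos th, sin th) -> world x=-sin, y=-cos
            yaw=np.degrees(np.arctan2(-np.cos(np.radians(th)),-np.sin(np.radians(th))))
            out.append([*xy(r[0]).round(1),round(max(a,b)/s*1000,1),round(min(a,b)/s*1000,1),round((yaw+90)%180-90,1)])
    return sorted(out,key=lambda o:-o[1])
E
python3 - <<'E'
from h import *
for n in("top","scene"):
    for c,x,y in(("o",.507,.011),("b",.592,.02)):
        print(n,c,*stripes(n,x,y,c,.092),sep="\n  ")
# red battery and green battery top faces
for n,x,y,z,lo,hi in(("top",.431,-.28,.038,(50,100,60),(80,255,255)),("top",.552,.014,.084,(0,180,120),(6,255,255)),("scene",.431,-.28,.038,(50,100,60),(80,255,255)),("scene",.552,.014,.084,(0,180,120),(6,255,255))):
    im=cv2.cvtColor(rect(n,x,y,z,.08,.14,3000),cv2.COLOR_BGR2HSV); m=cv2.inRange(im,lo,hi)
    c=max(cv2.findContours(m,0,1)[0],key=cv2.contourArea);r=cv2.minAreaRect(c)
    print(n,[x*1000+40-r[0][1]/3,y*1000+70-r[0][0]/3],r[1][0]/3,r[1][1]/3,r[2])
E
```

```text
top
  o
  [np.float64(503.8), np.float64(52.6), 52.0, 3.9, np.float64(5.2)]
  [np.float64(514.7), np.float64(12.1), 29.7, 19.6, np.float64(5.1)]
  [np.float64(511.3), np.float64(-29.6), 52.4, 5.4, np.float64(5.3)]
top
  b
  [np.float64(590.3), np.float64(61.3), 53.5, 6.3, np.float64(3.4)]
  [np.float64(600.0), np.float64(19.3), 40.0, 19.3, np.float64(0.0)]
  [np.float64(594.9), np.float64(-21.2), 53.8, 7.2, np.float64(3.1)]
scene
  o
  [np.float64(507.9), np.float64(56.7), 57.2, 10.8, np.float64(5.2)]
  [np.float64(502.3), np.float64(32.3), 29.7, 19.9, np.float64(4.4)]
  [np.float64(516.0), np.float64(-26.9), 53.0, 7.8, np.float64(5.2)]
scene
  b
  [np.float64(594.6), np.float64(64.6), 54.1, 7.5, np.float64(3.0)]
  [np.float64(591.6), np.float64(35.6), 40.9, 19.0, np.float64(19.4)]
  [np.float64(598.3), np.float64(-19.1), 55.8, 9.6, np.float64(3.2)]
top [431.7951405843099, -286.24091084798175] 34.65846252441406 121.51504516601562 87.11962127685547
top [551.8624776204427, 22.636942545572914] 25.455787658691406 32.011617024739586 85.79464721679688
scene [441.9783884684245, -285.9010772705078] 41.18188985188802 124.97721354166667 87.1375961303711
scene [551.9860458374023, 22.126312255859375] 26.176686604817707 36.720296223958336 87.27368927001953
```

servo_tool:
  series:
    - [0.437,-0.85,0,0,0,0.111,0]
    - [0.437,-0.85,0,0,0,0.111,0]
    - [0.437,-0.85,0,0,0,0.111,0]
    - [0.437,-0.85,0,0,0,0.111,0]
    - [0.437,-0.85,0,0,0,0.111,0]
  newtons: 40

```text
time: 2.45
tool_pos: [0.2479, 0.5221, 0.2317]
tcp_rot: [-0.115, 3.139, 0.002]
wrist_force: [-0.2, 0.4, 0.2]
width: 0.998
grip_force: 0.0
```

servo_tool:
  series:
    - [0.437,-0.85,0,0,0,0,0]
    - [0.437,-0.85,0,0,0,0,0]
    - [0.437,-0.85,0,0,0,0,0]
    - [0.437,-0.85,0,0,0,0,0]

```text
time: 2.85
tool_pos: [0.3144, 0.3927, 0.2315]
tcp_rot: [-0.114, 3.139, -0.002]
wrist_force: [-0.1, 0.2, -0.5]
width: 0.999
grip_force: 0.0
```

servo_tool:
  series:
    - [0.437,-0.85,0,0,0,0,0]
    - [0.437,-0.85,0,0,0,0,0]
    - [0.437,-0.85,0,0,0,0,0]
    - [0.437,-0.85,0,0,0,0,0]

```text
time: 3.25
tool_pos: [0.3806, 0.2657, 0.2317]
tcp_rot: [-0.113, 3.138, -0.001]
wrist_force: [-0.3, 0.1, -0.7]
width: 1.001
grip_force: 0.0
```

servo_tool:
  series:
    - [0.437,-0.85,0,0,0,0,0]
    - [0.437,-0.85,0,0,0,0,0]
    - [0.437,-0.85,0,0,0,0,0]
    - [0.437,-0.85,0,0,0,0,0]

```text
time: 3.65
tool_pos: [0.4466, 0.1384, 0.2318]
tcp_rot: [-0.113, 3.138, -0.001]
wrist_force: [-0.3, 0.7, 0.4]
width: 0.998
grip_force: 0.0
```

servo_tool:
  series:
    - [0.437,-0.85,0,0,0,0,0]
    - [0.437,-0.85,0,0,0,0,0]
    - [0.437,-0.85,0,0,0,0,0]
    - [0.437,-0.85,0,0,0,0,0]
    - [0.437,-0.85,0,0,0,0,0]

```text
time: 4.15
tool_pos: [0.5104, 0.014, 0.2311]
tcp_rot: [0.118, -3.139, -0.002]
wrist_force: [-0.6, 1.0, -0.7]
width: 0.998
grip_force: 0.0
```

```bash
python3 - <<'E'
from h import *
s=bot.read_state();T=np.array(s["tool_pos"]); y=np.array([-np.sin(.075),np.cos(.075),0])
ims=[]
for n in("top","scene"):
    im=cv2.resize(bot.read_camera(n)[:,:,::-1],None,fx=3,fy=3,interpolation=cv2.INTER_CUBIC)
    for k in(-1,1):
        for hw in(.0425,.057):
            q=p(n,T+k*hw*y+[0,0,.013]); cv2.circle(im,(int(3*q[0]+1.5),int(3*q[1]+1.5)),3,(0,0,255) if hw<.05 else (255,0,255),-1)
    u,v=p(n,T); u,v=int(3*u),int(3*v); ims.append(cv2.resize(im[v-180:v+180,u-180:u+180],(390,390)))
cv2.imwrite("pics/g1.png",np.hstack(ims))
E
```

```text
(no output)
```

View pics/g1.png

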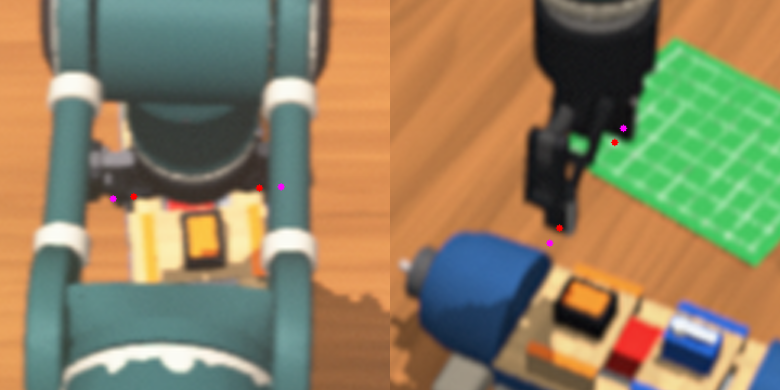

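The scene camera's fingertip (563,230) sits a few px right of the prediction (559,228). So the scene view is biased by about +4,+3 mm and the top view is trusted. Descending on the radio tray.

servo_tool:
  series:
    - [-0.016,-0.013,-0.3,0,0,0,0]
    - [-0.016,-0.013,-0.6,0,0,0,0]
    - [-0.016,-0.013,-0.8,0,0,0,0]
    - [-0.016,-0.013,-0.9,0,0,0,0]
    - [-0.016,-0.013,-0.91,0,0,0,0]
    - [-0.016,-0.013,-0.91,0,0,0,0]

```text
time: 4.85
tool_pos: [0.507, 0.0121, 0.0949]
tcp_rot: [0.122, -3.139, -0.0]
wrist_force: [0.3, -0.5, 0.8]
width: 1.002
grip_force: 0.0
```

```bash
python3 - <<'E'
from h import *
save("scene","g2.png",5,(200,110,350,220))
print(stripes("scene",.507,.011,"o",.092))
E
```

```text
[[np.float64(523.1), np.float64(58.0), 26.6, 10.1, np.float64(6.3)], [np.float64(514.0), np.float64(35.6), 18.0, 9.2, np.float64(-56.3)], [np.float64(533.5), np.float64(-25.8), 17.8, 8.8, np.float64(-3.3)]]
```

View pics/g2.png

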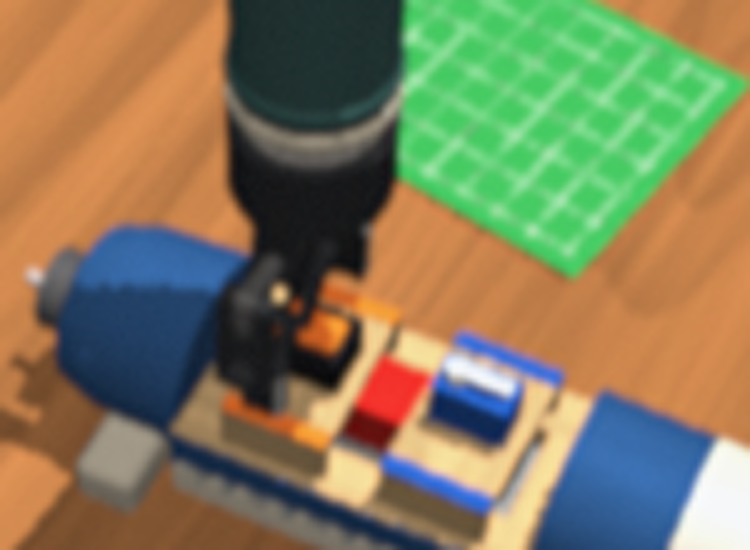

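The open fingers straddle the black box (crop ~265,400), well placed. Closing and lifting a little.

servo_tool:
  series:
    - [0,0,0,0,0,0,1]
    - [0,0,0,0,0,0,1]
    - [0,0,0,0,0,0,1]
    - [0,0,0,0,0,0,1]
    - [0,0,0,0,0,0,1]
    - [0,0,0,0,0,0,1]
    - [0,0,0,0,0,0,1]
    - [0,0,0,0,0,0,1]
    - [0,0,0,0,0,0,1]
    - [0,0,0,0,0,0,1]
    - [0,0,0,0,0,0,1]
    - [0,0,0,0,0,0,1]

```text
time: 6.15
tool_pos: [0.5078, 0.0105, 0.0955]
tcp_rot: [-0.119, 3.138, -0.0]
wrist_force: [-0.9, -0.2, 5.6]
width: 0.367
grip_force: 41.3
```

```bash
python3 - <<'E'
from h import *
print(bot.read_state()["width"]*85,bot.read_state()["tool_pos"],bot.read_state()["tcp_rot"])
print(stripes("scene",.507,.011,"o",.092))
print(stripes("top",.507,.011,"o",.092))
E
```

```text
31.16662791493724 [0.50784757 0.01047517 0.09547471] [-1.18855441e-01  3.13812031e+00 -1.97667539e-04]
[[np.float64(522.8), np.float64(56.5), 27.7, 8.6, np.float64(5.1)], [np.float64(514.1), np.float64(33.2), 16.5, 8.3, np.float64(-71.6)], [np.float64(534.4), np.float64(-27.6), 16.8, 8.5, np.float64(-3.5)]]
[]
```

servo_tool:
  series:
    - [0,0,0.1,0,0,0,1]
    - [0,0,0.25,0,0,0,1]
    - [0,0,0.4,0,0,0,1]
    - [0,0,0.55,0,0,0,1]
    - [0,0,0.55,0,0,0,1]
    - [0,0,0.55,0,0,0,1]

```text
time: 6.85
tool_pos: [0.5068, 0.0105, 0.1765]
tcp_rot: [0.119, -3.139, 0.0]
wrist_force: [-0.6, 0.2, -1.2]
width: 0.366
grip_force: 40.5
```

```bash
python3 - <<'E'
from h import *
s=bot.read_state();T=np.array(s["tool_pos"]);print(T,s["width"],s["wrist_force"])
for n in("top","scene"):print(n,stripes(n,.508,.011,"o",T[2]-.0025))
E
```

```text
[0.50684087 0.01054143 0.17650842] 0.36582761691330046 [-0.56483927  0.17314946 -1.23528919]
top []
scene [[np.float64(521.8), np.float64(55.0), 27.9, 11.6, np.float64(10.3)], [np.float64(511.9), np.float64(34.6), 15.6, 9.1, np.float64(-60.9)], [np.float64(533.2), np.float64(-28.7), 16.3, 8.0, np.float64(0.0)]]
```

servo_tool:
  series:
    - [-0.06,0.2,0,0,0,0,1]
    - [-0.12,0.45,0,0,0,0,1]
    - [-0.2,0.7,0,0,0,0,1]
    - [-0.277,0.98,0,0,0,0,1]
    - [-0.277,0.98,0,0,0,0,1]

```text
time: 7.45
tool_pos: [0.463, 0.1613, 0.1753]
tcp_rot: [0.126, -3.135, -0.002]
wrist_force: [0.1, -0.8, -1.0]
width: 0.364
grip_force: 40.6
```

servo_tool:
  series:
    - [-0.06,0.2,0,0,0,0,1]
    - [-0.12,0.45,0,0,0,0,1]
    - [-0.2,0.7,0,0,0,0,1]
    - [-0.277,0.98,0,0,0,0,1]
    - [-0.277,0.98,0,0,0,0,1]
    - [-0.277,0.98,0,0,0,0,1]

```text
time: 8.05
tool_pos: [0.4232, 0.3043, 0.1757]
tcp_rot: [0.123, -3.137, 0.003]
wrist_force: [0.2, 0.1, -0.8]
width: 0.365
grip_force: 40.8
```

servo_tool:
  series:
    - [0,0,-0.3,0,0,0,1]
    - [0,0,-0.55,0,0,0,1]
    - [0,0,-0.75,0,0,0,1]
    - [0,0,-0.88,0,0,0,1]
    - [0,0,-0.92,0,0,0,1]
    - [0,0,-0.94,0,0,0,1]
    - [0,0,-0.94,0,0,0,1]

```text
time: 8.75
tool_pos: [0.4249, 0.3041, 0.0367]
tcp_rot: [-0.118, 3.139, 0.0]
wrist_force: [0.1, -0.5, -1.0]
width: 0.364
grip_force: 40.8
```

```bash
python3 - <<'E'
from h import *
s=bot.read_state();T=np.array(s["tool_pos"]);print(T,s["width"],s["wrist_force"])
E
```

```text
[0.42488035 0.30411181 0.03671103] 0.3644894048588586 [ 0.09558814 -0.52794497 -1.04604746]
```

servo_tool:
  series:
    - [0,0,-0.01,0,0,0,1]
    - [0,0,-0.012,0,0,0,0]
    - [0,0,-0.012,0,0,0,0]
    - [0,0,-0.012,0,0,0,0]
    - [0,0,-0.012,0,0,0,0]
    - [0,0,-0.012,0,0,0,0]
    - [0,0,0.2,0,0,0,0]
    - [0,0,0.5,0,0,0,0]
    - [0,0,0.9,0,0,0,0]
    - [0,0,0.95,0,0,0,0]

```text
time: 9.75
tool_pos: [0.4268, 0.3064, 0.1847]
tcp_rot: [-0.119, 3.132, 0.007]
wrist_force: [1.4, -0.9, 0.8]
width: 1.002
grip_force: 0.0
```

servo_tool:
  series:
    - [0.56,-0.947,0,0,0,0,0]
    - [0.56,-0.947,0,0,0,0,0]
    - [0.56,-0.947,0,0,0,0,0]
    - [0.56,-0.947,0,0,0,0,0]
    - [0.56,-0.947,0,0,0,0,0]

```text
time: 10.25
tool_pos: [0.509, 0.1607, 0.1787]
tcp_rot: [0.113, -3.14, 0.0]
wrist_force: [0.2, 0.5, -0.3]
width: 1.002
grip_force: 0.0
```

servo_tool:
  series:
    - [0.56,-0.947,0,0,0,0,0]
    - [0.56,-0.947,0,0,0,0,0]
    - [0.56,-0.947,0,0,0,0,0]
    - [0.56,-0.947,0,0,0,0,0]
    - [0.56,-0.947,0,0,0,0,0]
    - [0.56,-0.947,0,0,0,0,0]

```text
time: 10.85
tool_pos: [0.5913, 0.0219, 0.1783]
tcp_rot: [0.119, -3.138, -0.002]
wrist_force: [0.1, 0.8, -0.5]
width: 0.996
grip_force: 0.0
```

```bash
python3 - <<'E'
from h import *
s=bot.read_state();T=np.array(s["tool_pos"]);print(T,s["tcp_rot"],s["width"],s["wrist_force"],s["time"])
for n in("top","scene"):
    print(n,*stripes(n,.425,.304,"o",.031),sep="\n"); print(*stripes(n,.592,.02,"b",.092),sep="\n")
E
```

```text
[0.59128984 0.02189133 0.17828122] [ 1.19398990e-01 -3.13775422e+00 -1.77403877e-03] 0.9955224906934023 [ 0.12727706  0.79063248 -0.52645521] 10.85
top

scene
[np.float64(423.0), np.float64(264.5), 28.8, 7.5, np.float64(6.3)]
[np.float64(598.2), np.float64(64.9), 47.0, 7.2, np.float64(3.0)]
[np.float64(591.4), np.float64(35.2), 41.6, 19.8, np.float64(19.6)]
[np.float64(598.9), np.float64(-18.4), 54.4, 9.4, np.float64(1.3)]
```

servo_tool:
  series:
    - [0,0,-0.25,0,0,0,0]
    - [0,0,-0.45,0,0,0,0]
    - [0,0,-0.53,0,0,0,0]
    - [0,0,-0.53,0,0,0,0]
    - [0,0,-0.53,0,0,0,0]
    - [0,0,-0.53,0,0,0,1]
    - [0,0,-0.53,0,0,0,1]
    - [0,0,-0.53,0,0,0,1]
    - [0,0,-0.53,0,0,0,1]
    - [0,0,-0.53,0,0,0,1]
    - [0,0,-0.53,0,0,0,1]
    - [0,0,-0.53,0,0,0,1]
    - [0,0,-0.53,0,0,0,1]
    - [0,0,-0.53,0,0,0,1]
    - [0,0,-0.53,0,0,0,1]
    - [0,0,-0.53,0,0,0,1]

```text
time: 12.65
tool_pos: [0.5927, 0.0204, 0.1]
tcp_rot: [-0.119, 3.138, -0.0]
wrist_force: [-1.0, -0.9, 5.7]
width: 0.245
grip_force: 41.4
```

```bash
python3 - <<'E'
from h import *
s=bot.read_state();T=np.array(s["tool_pos"]);print(T,s["tcp_rot"],s["width"],s["wrist_force"],s["time"])
for n in("top","scene"):
    print(*stripes(n,.592,.02,"b",.092),sep="\n")
save("scene","g3.png",5,(200,100,350,220))
E
```

```text
[0.59267808 0.02041549 0.10000665] [-1.19102754e-01  3.13813678e+00 -2.07819153e-04] 0.24483865352185974 [-0.96797534 -0.85870722  5.66116722] 12.65

[np.float64(607.3), np.float64(65.2), 28.2, 7.0, np.float64(4.6)]
[np.float64(604.9), np.float64(39.4), 21.1, 12.5, np.float64(-76.0)]
[np.float64(599.5), np.float64(-18.7), 55.1, 9.5, np.float64(1.6)]
```

View pics/g3.png

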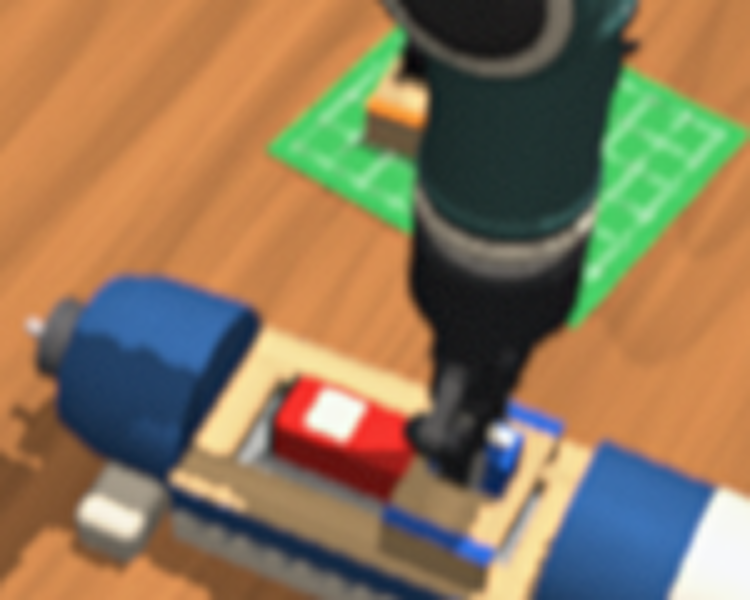

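Servo tray gripped; its stripe barely moved. Moving it to the mat.

servo_tool:
  series:
    - [0,0,0.1,0,0,0,1]
    - [0,0,0.25,0,0,0,1]
    - [0,0,0.4,0,0,0,1]
    - [0,0,0.55,0,0,0,1]
    - [0,0,0.55,0,0,0,1]

```text
time: 13.3
tool_pos: [0.5944, 0.0205, 0.1858]
tcp_rot: [-0.119, 3.133, -0.0]
wrist_force: [0.9, -0.1, -0.9]
width: 0.251
grip_force: 40.5
```

servo_tool:
  series:
    - [-0.04,0.2,0,0,0,0,1]
    - [-0.1,0.45,0,0,0,0,1]
    - [-0.15,0.7,0,0,0,0,1]
    - [-0.19,0.938,0,0,0,0,1]
    - [-0.19,0.938,0,0,0,0,1]

```text
time: 13.8
tool_pos: [0.5616, 0.1649, 0.1801]
tcp_rot: [0.125, -3.136, -0.002]
wrist_force: [0.7, -0.7, -2.1]
width: 0.253
grip_force: 40.4
```

servo_tool:
  series:
    - [-0.04,0.2,0,0,0,0,1]
    - [-0.1,0.45,0,0,0,0,1]
    - [-0.15,0.7,0,0,0,0,1]
    - [-0.19,0.938,0,0,0,0,1]
    - [-0.19,0.938,0,0,0,0,1]
    - [-0.19,0.938,0,0,0,0,1]

```text
time: 14.4
tool_pos: [0.5344, 0.3016, 0.1804]
tcp_rot: [0.122, -3.137, 0.003]
wrist_force: [-0.3, -0.8, -2.2]
width: 0.246
grip_force: 40.4
```

servo_tool:
  series:
    - [0,0,-0.3,0,0,0,1]
    - [0,0,-0.55,0,0,0,1]
    - [0,0,-0.75,0,0,0,1]
    - [0,0,-0.88,0,0,0,1]
    - [0,0,-0.93,0,0,0,1]
    - [0,0,-0.955,0,0,0,1]
    - [0,0,-0.955,0,0,0,1]
    - [0,0,-0.955,0,0,0,0]
    - [0,0,-0.955,0,0,0,0]
    - [0,0,-0.955,0,0,0,0]
    - [0,0,-0.955,0,0,0,0]
    - [0,0,-0.955,0,0,0,0]
    - [0,0,-0.8,0,0,0,0]
    - [0,0,-0.5,0,0,0,0]
    - [0,0,-0.2,0,0,0,0]
    - [0,0,0,0,0,0,0]

```text
time: 16.0
tool_pos: [0.5363, 0.3026, 0.1855]
tcp_rot: [-0.119, 3.136, 0.003]
wrist_force: [0.9, 0.6, -0.1]
width: 1.003
grip_force: 0.0
```

```bash
python3 - <<'E'
from h import *
s=bot.read_state();T=np.array(s["tool_pos"]);print(T,s["width"],s["wrist_force"],s["time"])
for n in("top","scene"):
    print(n,*stripes(n,.425,.304,"o",.031),sep="\n"); print(*stripes(n,.535,.302,"b",.031),sep="\n")
    im=cv2.cvtColor(rect(n,.552,.014,.084,.16,.07,3000),cv2.COLOR_BGR2HSV); m=cv2.inRange(im,(0,150,90),(8,255,255))|cv2.inRange(im,(170,150,90),(180,255,255))
    c=max(cv2.findContours(m,0,1)[0],key=cv2.contourArea);r=cv2.minAreaRect(c)
    print(n,[552+80-r[0][1]/3,14+35-r[0][0]/3],r[1][0]/3,r[1][1]/3,r[2])
cv2.imwrite("pics/bay2.png",rect("top",.55,.015,.084,.22,.16,2500))
E
```

```text
[0.53626054 0.3026046  0.18547037] 1.0031700183756893 [ 0.9180686   0.61976248 -0.09206251] 16.0
top
[np.float64(430.0), np.float64(260.4), 50.3, 4.5, np.float64(3.9)]
[np.float64(543.9), np.float64(298.5), 37.8, 9.8, np.float64(4.0)]
[np.float64(538.9), np.float64(257.3), 53.1, 9.5, np.float64(3.5)]
top [551.8955790201823, 22.33722432454427] 122.76047770182292 34.61994934082031 86.42366790771484
scene
[np.float64(418.4), np.float64(333.6), 30.1, 20.3, np.float64(5.7)]
[np.float64(434.8), np.float64(266.1), 52.9, 6.9, np.float64(5.1)]
[np.float64(539.0), np.float64(332.7), 52.0, 30.6, np.float64(3.4)]
[np.float64(547.0), np.float64(261.0), 46.4, 9.1, np.float64(3.5)]
scene [556.0875752766927, 15.772282918294273] 125.3508809407552 51.7503662109375 86.02750396728516
```

View pics/bay2.png

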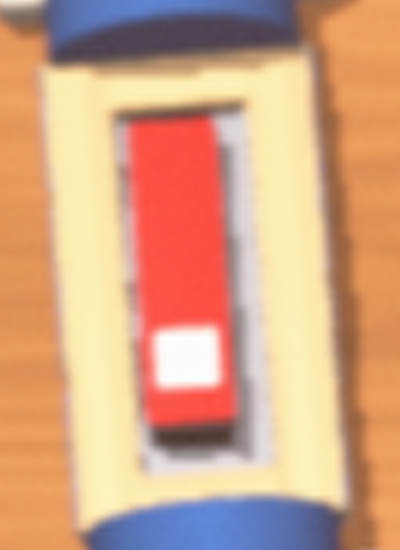

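Bay view: the red battery lies alone in the trough, top face centred at (552, 22) mm and near the left wall. Both trays are on the mat. Gripping the battery.

servo_tool:
  series:
    - [0.056,-0.93,0,0,0,0,0]
    - [0.056,-0.93,0,0,0,0,0]
    - [0.056,-0.93,0,0,0,0,0]
    - [0.056,-0.93,0,0,0,0,0]
    - [0.056,-0.93,0,0,0,0,0]
  newtons: 60

```text
time: 16.85
tool_pos: [0.5426, 0.1615, 0.1801]
tcp_rot: [0.115, -3.137, 0.0]
wrist_force: [0.2, 0.2, 0.2]
width: 1.0
grip_force: 0.0
```

servo_tool:
  series:
    - [0.056,-0.93,0,0,0,0,0]
    - [0.056,-0.93,0,0,0,0,0]
    - [0.056,-0.93,0,0,0,0,0]
    - [0.056,-0.93,0,0,0,0,0]
    - [0.056,-0.93,0,0,0,0,0]
    - [0.056,-0.93,0,0,0,0,0]

```text
time: 17.45
tool_pos: [0.5517, 0.0245, 0.1812]
tcp_rot: [0.121, -3.138, -0.001]
wrist_force: [-0.3, 0.7, -0.5]
width: 0.997
grip_force: 0.0
```

servo_tool:
  series:
    - [0,0,-0.3,0,0,0,0]
    - [0,0,-0.55,0,0,0,0]
    - [0,0,-0.7,0,0,0,0]
    - [0,0,-0.76,0,0,0,0]
    - [0,0,-0.76,0,0,0,0]
    - [0,0,-0.76,0,0,0,1]
    - [0,0,-0.76,0,0,0,1]
    - [0,0,-0.76,0,0,0,1]
    - [0,0,-0.76,0,0,0,1]
    - [0,0,-0.76,0,0,0,1]
    - [0,0,-0.76,0,0,0,1]
    - [0,0,-0.76,0,0,0,1]
    - [0,0,-0.76,0,0,0,1]
    - [0,0,-0.76,0,0,0,1]

```text
time: 18.85
tool_pos: [0.5534, 0.0229, 0.0696]
tcp_rot: [-0.119, 3.136, 0.0]
wrist_force: [-0.0, 0.9, 5.9]
width: 0.401
grip_force: 62.4
```

servo_tool:
  series:
    - [0,0,0.08,0,0,0,1]
    - [0,0,0.2,0,0,0,1]
    - [0,0,0.4,0,0,0,1]
    - [0,0,0.6,0,0,0,1]
    - [0,0,0.76,0,0,0,1]
    - [0,0,0.76,0,0,0,1]

```text
time: 19.45
tool_pos: [0.5546, 0.0228, 0.1863]
tcp_rot: [-0.119, 3.132, -0.001]
wrist_force: [1.4, -0.2, -1.9]
width: 0.406
grip_force: 61.5
```

```bash
python3 - <<'E'
from h import *
s=bot.read_state();T=np.array(s["tool_pos"]);print(T,s["width"]*85,s["wrist_force"],s["time"])
save("scene","r1.png",4,(200,60,380,200))
E
```

```text
[0.55455923 0.0227678  0.1863095 ] 34.513386878524095 [ 1.36428757 -0.20460295 -1.85711054] 19.45
```

View pics/r1.png

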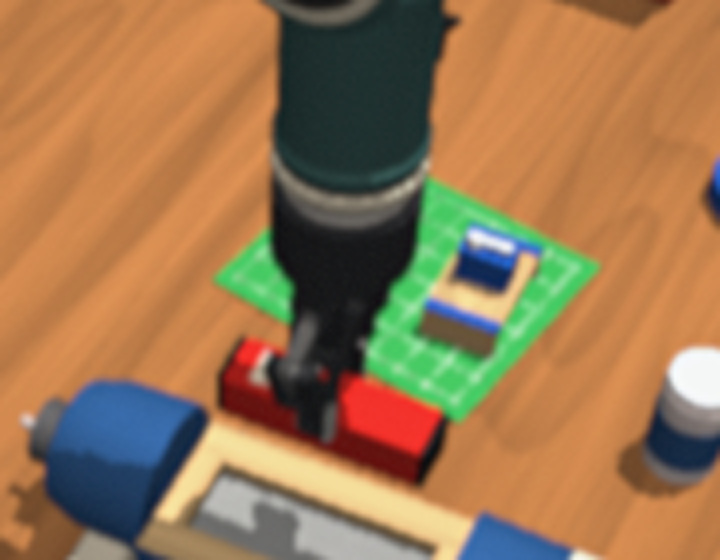

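Battery held level near mid-length. Moving it to the small charger.

servo_tool:
  series:
    - [-0.004,-0.15,0,0,0,-0.045,1]
    - [-0.004,-0.33,0,0,0,-0.09,1]
    - [-0.004,-0.5,0,0,0,-0.135,1]
    - [-0.004,-0.662,0,0,0,-0.18,1]
    - [-0.004,-0.662,0,0,0,-0.18,1]

```text
time: 20.0
tool_pos: [0.5495, -0.0788, 0.1791]
tcp_rot: [-0.768, -3.042, 0.002]
wrist_force: [0.6, 0.4, -1.9]
width: 0.399
grip_force: 61.4
```

servo_tool:
  series:
    - [-0.004,-0.15,0,0,0,-0.045,1]
    - [-0.004,-0.33,0,0,0,-0.09,1]
    - [-0.004,-0.5,0,0,0,-0.135,1]
    - [-0.004,-0.662,0,0,0,-0.18,1]
    - [-0.004,-0.662,0,0,0,-0.18,1]

```text
time: 20.5
tool_pos: [0.5495, -0.1774, 0.1797]
tcp_rot: [-1.584, -2.71, 0.002]
wrist_force: [-0.1, -0.0, -2.6]
width: 0.406
grip_force: 61.4
```

servo_tool:
  series:
    - [-0.004,-0.15,0,0,0,-0.045,1]
    - [-0.004,-0.33,0,0,0,-0.09,1]
    - [-0.004,-0.5,0,0,0,-0.135,1]
    - [-0.004,-0.662,0,0,0,-0.18,1]
    - [-0.004,-0.662,0,0,0,-0.18,1]
    - [-0.004,-0.662,0,0,0,-0.18,1]

```text
time: 21.1
tool_pos: [0.5494, -0.2739, 0.1802]
tcp_rot: [-2.271, -2.166, 0.0]
wrist_force: [0.1, -0.4, -2.0]
width: 0.403
grip_force: 61.4
```

servo_tool:
  series:
    - [0,0,-0.3,0,0,0,1]
    - [0,0,-0.6,0,0,0,1]
    - [0,0,-0.8,0,0,0,1]
    - [0,0,-0.8,0,0,0,1]
    - [0,0,-0.8,0,0,0,1]

```text
time: 21.6
tool_pos: [0.5497, -0.2735, 0.0613]
tcp_rot: [-2.272, -2.167, 0.001]
wrist_force: [0.5, -0.6, -1.3]
width: 0.402
grip_force: 61.3
```

```bash
python3 - <<'E'
from h import *
s=bot.read_state();T=np.array(s["tool_pos"]);print(T,s["tcp_rot"],s["wrist_force"],s["time"])
ims=[]
for n in("top","scene"):
    im=bot.read_camera(n)[:,:,::-1]; u,v=map(int,p(n,[.55,-.278,.02])); u=min(max(u,65),446); ims.append(cv2.resize(im[v-55:v+55,u-65:u+65],(399,338),interpolation=cv2.INTER_CUBIC))
cv2.imwrite("pics/c1.png",np.hstack(ims))
E
```

```text
[ 0.54974115 -0.27349897  0.0612568 ] [-2.27176009e+00 -2.16673492e+00  5.48856536e-04] [ 0.51038233 -0.56180183 -1.26259204] 21.6
```

View pics/c1.png

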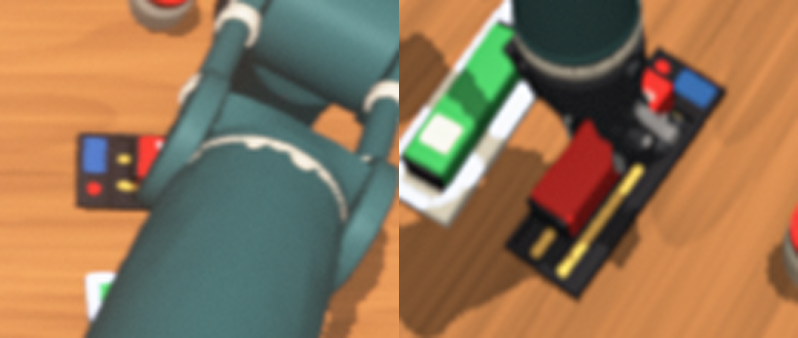

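Battery is aligned over the pocket. Lowering it and releasing.

servo_tool:
  series:
    - [0,0,-0.12,0,0,0,1]
    - [0,0,-0.2,0,0,0,1]
    - [0,0,-0.24,0,0,0,1]
    - [0,0,-0.26,0,0,0,1]
    - [0,0,-0.262,0,0,0,1]
    - [0,0,-0.262,0,0,0,1]

```text
time: 22.3
tool_pos: [0.5504, -0.2751, 0.0236]
tcp_rot: [2.276, 2.165, 0.0]
wrist_force: [-2.6, 2.4, 3.7]
width: 0.406
grip_force: 62.2
```

servo_tool:
  series:
    - [0,0,0,0,0,0,0.4]
    - [0,0,0,0,0,0,0]
    - [0,0,0,0,0,0,0]
    - [0,0,0,0,0,0,0]
    - [0,0,0,0,0,0,0]
    - [0,0,0.2,0,0,0,0]
    - [0,0,0.5,0,0,0,0]
    - [0,0,0.8,0,0,0,0]
    - [0,0,0.9,0,0,0,0]
    - [0,0,0.9,0,0,0,0]

```text
time: 23.3
tool_pos: [0.5525, -0.2763, 0.1614]
tcp_rot: [2.271, 2.161, 0.004]
wrist_force: [0.1, -0.6, -0.4]
width: 0.998
grip_force: 0.0
```

```bash
python3 - <<'E'
from h import *
s=bot.read_state();T=np.array(s["tool_pos"]);print(T,s["tcp_rot"],s["wrist_force"],s["time"])
ims=[]
for n in("top","scene"):
    im=bot.read_camera(n)[:,:,::-1]; u,v=map(int,p(n,[.50,-.278,.02])); u=min(max(u,65),446); ims.append(cv2.resize(im[v-55:v+55,u-65:u+65],(399,338),interpolation=cv2.INTER_CUBIC))
cv2.imwrite("pics/c2.png",np.hstack(ims))
E
```

```text
[ 0.55245808 -0.27628618  0.16144985] [2.27082713 2.1606586  0.00350965] [ 0.11445161 -0.58000168 -0.40718002] 23.3
```

View pics/c2.png

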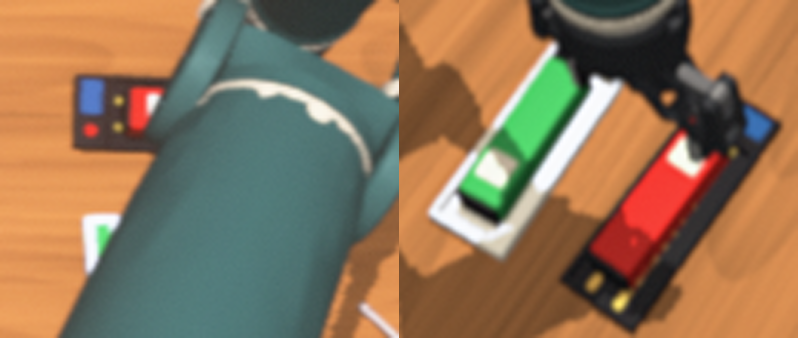

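Red battery is seated in the small charger. Now the green one.

servo_tool:
  series:
    - [-0.787,-0.08,0,0,0,0.035,0]
    - [-0.787,-0.08,0,0,0,0.035,0]
    - [-0.787,-0.08,0,0,0,0.035,0]
    - [-0.787,-0.08,0,0,0,0.035,0]
    - [-0.787,-0.08,0,0,0,0.035,0]
    - [-0.787,-0.08,-0.3,0,0,0.035,0]
    - [-0.787,-0.08,-0.6,0,0,0.035,0]
    - [-0.787,-0.08,-0.6,0,0,0.035,0]

```text
time: 24.2
tool_pos: [0.4285, -0.2833, 0.061]
tcp_rot: [-2.144, -2.279, 0.002]
wrist_force: [-0.4, 1.9, -0.6]
width: 1.001
grip_force: 0.0
```

```bash
python3 - <<'E'
from h import *
s=bot.read_state();T=np.array(s["tool_pos"]);print(T,s["tcp_rot"],s["wrist_force"],s["time"])
ims=[]
for n in("top","scene"):
    im=bot.read_camera(n)[:,:,::-1]; u,v=map(int,p(n,[.46,-.278,.02])); u=min(max(u,65),446); ims.append(cv2.resize(im[v-55:v+55,u-65:u+65],(399,338),interpolation=cv2.INTER_CUBIC))
cv2.imwrite("pics/c3.png",np.hstack(ims))
E
```

```text
[ 0.42851587 -0.2833035   0.06098833] [-2.14381146e+00 -2.27870460e+00  1.96293076e-03] [-0.44926723  1.88961378 -0.59151641] 24.2
```

View pics/c3.png

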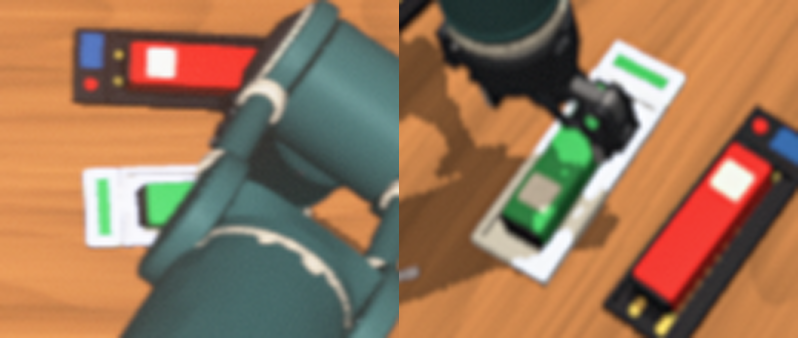

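Fingers straddle the green battery at mid-length. Gripping it and moving to the bay.

servo_tool:
  series:
    - [0,0,-0.2,0,0,0,0]
    - [0,0,-0.3,0,0,0,0]
    - [0,0,-0.3,0,0,0,0]
    - [0,0,-0.3,0,0,0,1]
    - [0,0,-0.3,0,0,0,1]
    - [0,0,-0.3,0,0,0,1]
    - [0,0,-0.3,0,0,0,1]
    - [0,0,-0.3,0,0,0,1]
    - [0,0,-0.3,0,0,0,1]
    - [0,0,-0.3,0,0,0,1]
    - [0,0,-0.3,0,0,0,1]
    - [0,0,-0.3,0,0,0,1]

```text
time: 25.5
tool_pos: [0.4338, -0.2881, 0.0244]
tcp_rot: [2.151, 2.284, 0.001]
wrist_force: [1.3, 1.2, 5.7]
width: 0.402
grip_force: 62.2
```

servo_tool:
  series:
    - [0,0,0.08,0,0,0,1]
    - [0,0,0.25,0,0,0,1]
    - [0,0,0.5,0,0,0,1]
    - [0,0,0.75,0,0,0,1]
    - [0,0,0.99,0,0,0,1]
    - [0,0,0.99,0,0,0,1]

```text
time: 26.1
tool_pos: [0.4351, -0.2893, 0.1776]
tcp_rot: [2.146, 2.279, 0.002]
wrist_force: [0.5, -1.2, -2.9]
width: 0.401
grip_force: 61.2
```

servo_tool:
  series:
    - [0.06,0.15,0,0,0,0.042,1]
    - [0.13,0.33,0,0,0,0.084,1]
    - [0.2,0.5,0,0,0,0.126,1]
    - [0.262,0.6745,0,0,0,0.1683,1]
    - [0.262,0.6745,0,0,0,0.1683,1]

```text
time: 26.6
tool_pos: [0.4706, -0.1826, 0.1694]
tcp_rot: [-1.473, -2.771, -0.002]
wrist_force: [0.7, -0.7, -3.9]
width: 0.401
grip_force: 61.2
```

servo_tool:
  series:
    - [0.06,0.15,0,0,0,0.042,1]
    - [0.13,0.33,0,0,0,0.084,1]
    - [0.2,0.5,0,0,0,0.126,1]
    - [0.262,0.6745,0,0,0,0.1683,1]
    - [0.262,0.6745,0,0,0,0.1683,1]

```text
time: 27.1
tool_pos: [0.5103, -0.0824, 0.1698]
tcp_rot: [-0.7, -3.061, -0.002]
wrist_force: [0.3, 0.5, -3.3]
width: 0.4
grip_force: 61.4
```

servo_tool:
  series:
    - [0.06,0.15,0,0,0,0.042,1]
    - [0.13,0.33,0,0,0,0.084,1]
    - [0.2,0.5,0,0,0,0.126,1]
    - [0.262,0.6745,0,0,0,0.1683,1]
    - [0.262,0.6745,0,0,0,0.1683,1]
    - [0.262,0.6745,0,0,0,0.1683,1]

```text
time: 27.7
tool_pos: [0.5491, 0.016, 0.17]
tcp_rot: [0.116, -3.137, 0.001]
wrist_force: [0.2, -0.8, -3.9]
width: 0.404
grip_force: 61.6
```

```bash
python3 - <<'E'
from h import *
s=bot.read_state();T=np.array(s["tool_pos"]);print(T,s["tcp_rot"],s["width"]*85,s["wrist_force"],s["time"])
save("scene","b1.png",4,(190,80,370,220))
E
```

```text
[0.54906584 0.0160359  0.16995632] [ 1.16180676e-01 -3.13710891e+00  1.17948025e-03] 34.37973395385131 [ 0.18239982 -0.77578406 -3.85285203] 27.7
```

View pics/b1.png

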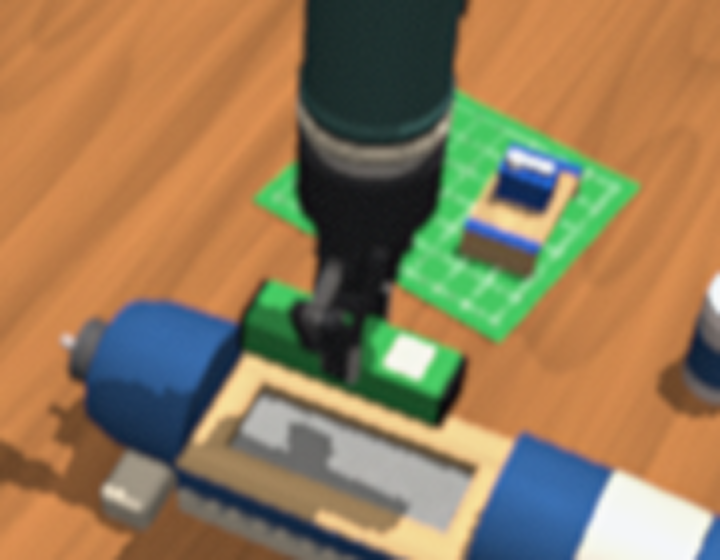

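Green battery held level above the trough. Lowering and releasing.

servo_tool:
  series:
    - [-0.01,0,-0.2,0,0,0,1]
    - [-0.01,0,-0.4,0,0,0,1]
    - [-0.01,0,-0.5,0,0,0,1]
    - [-0.01,0,-0.58,0,0,0,1]
    - [-0.01,0,-0.64,0,0,0,1]
    - [-0.01,0,-0.68,0,0,0,1]
    - [-0.01,0,-0.68,0,0,0,1]
    - [-0.01,0,-0.68,0,0,0,1]

```text
time: 28.55
tool_pos: [0.5496, 0.0163, 0.0705]
tcp_rot: [-0.119, 3.137, -0.001]
wrist_force: [-2.2, -1.6, 3.2]
width: 0.402
grip_force: 62.3
```

servo_tool:
  series:
    - [0,0,0,0,0,0,0.4]
    - [0,0,0,0,0,0,0]
    - [0,0,0,0,0,0,0]
    - [0,0,0,0,0,0,0]
    - [0,0,0,0,0,0,0]
    - [0,0,0.2,0,0,0,0]
    - [0,0,0.5,0,0,0,0]
    - [0,0,0.75,0,0,0,0]
    - [0,0,0.75,0,0,0,0]
    - [0,0,0.75,0,0,0,0]

```text
time: 29.55
tool_pos: [0.5495, 0.0165, 0.183]
tcp_rot: [-0.119, 3.136, -0.0]
wrist_force: [0.3, -0.2, -0.8]
width: 1.0
grip_force: 0.0
```

servo_tool:
  series:
    - [-0.15,0.9,0,0,0,0,0]
    - [-0.15,0.9,0,0,0,0,0]
    - [-0.15,0.9,0,0,0,0,0]
    - [-0.15,0.9,0,0,0,0,0]
    - [-0.15,0.9,0,0,0,0,0]

```text
time: 30.05
tool_pos: [0.5245, 0.1519, 0.1795]
tcp_rot: [0.122, -3.136, 0.002]
wrist_force: [-0.1, -0.7, 0.5]
width: 0.997
grip_force: 0.0
```

```bash
python3 - <<'E'
from h import *
s=bot.read_state();T=np.array(s["tool_pos"]);print(T,s["tcp_rot"],s["time"])
cv2.imwrite("pics/bay3.png",rect("top",.55,.015,.084,.22,.16,2500))
im=cv2.cvtColor(rect("top",.552,.014,.084,.16,.08,3000),cv2.COLOR_BGR2HSV); m=cv2.inRange(im,(50,100,60),(80,255,255))
c=max(cv2.findContours(m,0,1)[0],key=cv2.contourArea);r=cv2.minAreaRect(c)
print([552+80-r[0][1]/3,14+40-r[0][0]/3],r[1][0]/3,r[1][1]/3,r[2])
for n in("top","scene"):print(n,*stripes(n,.425,.304,"o",.031),sep="\n"); print(*stripes(n,.535,.302,"b",.031),sep="\n")
E
```

```text
[0.5245438  0.15185899 0.17947393] [ 1.22416385e-01 -3.13590131e+00  1.85546241e-03] 30.05
[546.6587727864584, 15.052266438802086] 120.54764811197917 33.88501993815104 85.8150863647461
top
[np.float64(533.1), np.float64(339.4), 54.5, 9.6, np.float64(5.5)]
[np.float64(542.6), np.float64(257.5), 38.1, 9.9, np.float64(3.7)]
scene
[np.float64(418.9), np.float64(264.7), 21.2, 6.9, np.float64(3.9)]
[np.float64(538.7), np.float64(332.6), 52.1, 30.7, np.float64(2.2)]
[np.float64(543.5), np.float64(260.7), 53.5, 9.4, np.float64(3.5)]
```

View pics/bay3.png

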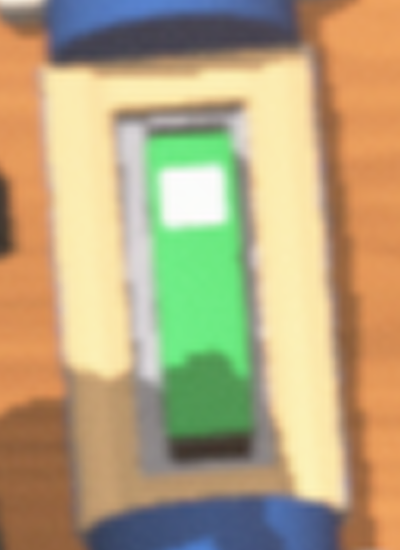

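Green battery lies in the trough, clear of all walls. Fetching the servo tray (tail side).

servo_tool:
  series:
    - [0.061,1.0,0,0,0,0,0]
    - [0.061,1.0,0,0,0,0,0]
    - [0.061,1.0,0,0,0,0,0]
    - [0.061,1.0,0,0,0,0,0]
    - [0.061,1.0,0,0,0,0,0]
    - [0.061,1.0,-0.3,0,0,0,0]
    - [0.061,1.0,-0.6,0,0,0,0]
    - [0.061,1.0,-0.85,0,0,0,0]
    - [0.061,1.0,-0.95,0,0,0,0]
    - [0.061,1.0,-0.95,0,0,0,0]
  newtons: 40

```text
time: 31.35
tool_pos: [0.5332, 0.2989, 0.0363]
tcp_rot: [0.116, -3.134, 0.004]
wrist_force: [0.4, 0.4, -0.5]
width: 1.003
grip_force: 0.0
```

servo_tool:
  series:
    - [0,0,0,0,0,0,1]
    - [0,0,0,0,0,0,1]
    - [0,0,0,0,0,0,1]
    - [0,0,0,0,0,0,1]
    - [0,0,0,0,0,0,1]
    - [0,0,0,0,0,0,1]
    - [0,0,0,0,0,0,1]
    - [0,0,0,0,0,0,1]
    - [0,0,0,0,0,0,1]
    - [0,0,0,0,0,0,1]
    - [0,0,0,0,0,0,1]
    - [0,0,0.1,0,0,0,1]
    - [0,0,0.3,0,0,0,1]
    - [0,0,0.5,0,0,0,1]
    - [0,0,0.75,0,0,0,1]
    - [0,0,0.95,0,0,0,1]
    - [0,0,0.95,0,0,0,1]

```text
time: 33.05
tool_pos: [0.5382, 0.3032, 0.1881]
tcp_rot: [-0.119, 3.13, 0.007]
wrist_force: [0.2, 0.1, 0.2]
width: 0.245
grip_force: 39.9
```

servo_tool:
  series:
    - [0.04,-0.2,0,0,0,0,1]
    - [0.1,-0.45,0,0,0,0,1]
    - [0.15,-0.7,0,0,0,0,1]
    - [0.19,-0.935,0,0,0,0,1]
    - [0.19,-0.935,0,0,0,0,1]

```text
time: 33.55
tool_pos: [0.563, 0.1572, 0.1801]
tcp_rot: [0.113, -3.137, 0.004]
wrist_force: [-0.0, 0.2, -1.5]
width: 0.248
grip_force: 40.0
```

servo_tool:
  series:
    - [0.04,-0.2,0,0,0,0,1]
    - [0.1,-0.45,0,0,0,0,1]
    - [0.15,-0.7,0,0,0,0,1]
    - [0.19,-0.935,0,0,0,0,1]
    - [0.19,-0.935,0,0,0,0,1]
    - [0.19,-0.935,0,0,0,0,1]

```text
time: 34.15
tool_pos: [0.5914, 0.0211, 0.1805]
tcp_rot: [0.116, -3.138, -0.001]
wrist_force: [0.6, 0.5, -1.6]
width: 0.246
grip_force: 40.1
```

servo_tool:
  series:
    - [0,0,-0.15,0,0,0,1]
    - [0,0,-0.3,0,0,0,1]
    - [0,0,-0.4,0,0,0,1]
    - [0,0,-0.48,0,0,0,1]
    - [0,0,-0.53,0,0,0,1]
    - [0,0,-0.545,0,0,0,1]
    - [0,0,-0.545,0,0,0,1]
    - [0,0,-0.545,0,0,0,1]

```text
time: 34.95
tool_pos: [0.5922, 0.0218, 0.1015]
tcp_rot: [-0.119, 3.139, 0.001]
wrist_force: [-4.6, 2.2, 7.0]
width: 0.251
grip_force: 41.3
```

```bash
python3 - <<'E'
from h import *
s=bot.read_state();T=np.array(s["tool_pos"]);print(T,s["tcp_rot"],s["width"]*85,s["wrist_force"],s["time"])
print(*stripes("scene",.592,.02,"b",.092),sep="\n")
E
```

```text
[0.59220702 0.02183072 0.10150722] [-1.19262966e-01  3.13920189e+00  1.22007564e-03] 21.311955679446264 [-4.55451302  2.16126565  6.95401434] 34.95
[np.float64(606.3), np.float64(66.6), 26.8, 7.1, np.float64(6.3)]
[np.float64(603.8), np.float64(41.7), 21.3, 12.4, np.float64(-76.0)]
[np.float64(599.5), np.float64(-18.0), 54.1, 9.2, np.float64(3.9)]
```

The stripe is back within about 1 mm of where it began. Releasing, then fetching the radio tray.

servo_tool:
  series:
    - [0,0,0,0,0,0,0.6]
    - [0,0,0,0,0,0,0]
    - [0,0,0,0,0,0,0]
    - [0,0,0,0,0,0,0]
    - [0,0,0,0,0,0,0]
    - [0,0,0,0,0,0,0]
    - [0,0,0.15,0,0,0,0]
    - [0,0,0.35,0,0,0,0]
    - [0,0,0.545,0,0,0,0]
    - [0,0,0.545,0,0,0,0]

```text
time: 36.0
tool_pos: [0.5956, 0.021, 0.1869]
tcp_rot: [-0.118, 3.13, -0.001]
wrist_force: [-0.2, 0.6, 1.1]
width: 1.001
grip_force: 0.0
```

servo_tool:
  series:
    - [-0.56,0.944,0,0,0,0,0]
    - [-0.56,0.944,0,0,0,0,0]
    - [-0.56,0.944,0,0,0,0,0]
    - [-0.56,0.944,0,0,0,0,0]
    - [-0.56,0.944,0,0,0,0,0]

```text
time: 36.5
tool_pos: [0.5066, 0.1642, 0.1808]
tcp_rot: [0.124, -3.138, 0.0]
wrist_force: [-0.1, -0.5, 0.0]
width: 0.997
grip_force: 0.0
```

servo_tool:
  series:
    - [-0.56,0.944,0,0,0,0,0]
    - [-0.56,0.944,0,0,0,0,0]
    - [-0.56,0.944,0,0,0,0,0]
    - [-0.56,0.944,0,0,0,0,0]
    - [-0.56,0.944,0,0,0,0,0]
    - [-0.56,0.944,0,0,0,0,0]

```text
time: 37.1
tool_pos: [0.425, 0.3033, 0.1812]
tcp_rot: [-0.119, 3.139, -0.002]
wrist_force: [0.4, 0.1, 0.5]
width: 0.999
grip_force: 0.0
```

```bash
python3 - <<'E'
from h import *
s=bot.read_state();T=np.array(s["tool_pos"]);print(T,s["tcp_rot"],s["time"])
for n in("top","scene"):print(n,*stripes(n,.592,.02,"b",.092),sep="\n")
E
```

```text
[0.42501025 0.30329559 0.18120102] [-1.18911287e-01  3.13897808e+00 -1.78955002e-03] 37.1
top
[np.float64(589.0), np.float64(61.9), 53.5, 5.8, np.float64(4.1)]
[np.float64(595.0), np.float64(-20.4), 53.6, 6.9, np.float64(4.4)]
scene
[np.float64(593.1), np.float64(65.5), 54.5, 7.5, np.float64(4.5)]
[np.float64(591.3), np.float64(36.5), 41.1, 20.4, np.float64(22.3)]
[np.float64(598.2), np.float64(-18.2), 56.7, 9.5, np.float64(3.8)]
```

servo_tool:
  series:
    - [0,0,-0.3,0,0,0,0]
    - [0,0,-0.6,0,0,0,0]
    - [0,0,-0.85,0,0,0,0]
    - [0,0,-0.96,0,0,0,0]
    - [0,0,-0.963,0,0,0,0]
    - [0,0,-0.963,0,0,0,1]
    - [0,0,-0.963,0,0,0,1]
    - [0,0,-0.963,0,0,0,1]
    - [0,0,-0.963,0,0,0,1]
    - [0,0,-0.963,0,0,0,1]
    - [0,0,-0.963,0,0,0,1]
    - [0,0,-0.963,0,0,0,1]
    - [0,0,-0.963,0,0,0,1]
    - [0,0,-0.963,0,0,0,1]
    - [0,0,-0.963,0,0,0,1]
    - [0,0,-0.963,0,0,0,1]

```text
time: 38.8
tool_pos: [0.4255, 0.3051, 0.0388]
tcp_rot: [-0.119, 3.136, 0.002]
wrist_force: [0.4, -1.2, 6.7]
width: 0.364
grip_force: 40.8
```

servo_tool:
  series:
    - [0,0,0.1,0,0,0,1]
    - [0,0,0.3,0,0,0,1]
    - [0,0,0.5,0,0,0,1]
    - [0,0,0.75,0,0,0,1]
    - [0,0,0.95,0,0,0,1]
    - [0,0,0.95,0,0,0,1]

```text
time: 39.4
tool_pos: [0.427, 0.3062, 0.1851]
tcp_rot: [-0.119, 3.131, 0.008]
wrist_force: [1.0, 1.4, -1.8]
width: 0.367
grip_force: 40.0
```

servo_tool:
  series:
    - [0.06,-0.2,0,0,0,0,1]
    - [0.12,-0.45,0,0,0,0,1]
    - [0.2,-0.7,0,0,0,0,1]
    - [0.277,-0.975,0,0,0,0,1]
    - [0.277,-0.975,0,0,0,0,1]

```text
time: 39.9
tool_pos: [0.4657, 0.1537, 0.1782]
tcp_rot: [0.112, -3.138, 0.004]
wrist_force: [0.8, 0.2, -1.5]
width: 0.364
grip_force: 40.2
```

servo_tool:
  series:
    - [0.06,-0.2,0,0,0,0,1]
    - [0.12,-0.45,0,0,0,0,1]
    - [0.2,-0.7,0,0,0,0,1]
    - [0.277,-0.975,0,0,0,0,1]
    - [0.277,-0.975,0,0,0,0,1]
    - [0.277,-0.975,0,0,0,0,1]

```text
time: 40.5
tool_pos: [0.5066, 0.0115, 0.1785]
tcp_rot: [0.115, -3.138, -0.001]
wrist_force: [-0.4, 0.5, -2.0]
width: 0.366
grip_force: 40.4
```

servo_tool:
  series:
    - [0,0,-0.15,0,0,0,1]
    - [0,0,-0.3,0,0,0,1]
    - [0,0,-0.4,0,0,0,1]
    - [0,0,-0.48,0,0,0,1]
    - [0,0,-0.53,0,0,0,1]
    - [0,0,-0.547,0,0,0,1]
    - [0,0,-0.547,0,0,0,1]
    - [0,0,-0.547,0,0,0,1]
    - [0,0,-0.547,0,0,0,0.5]
    - [0,0,-0.547,0,0,0,0]
    - [0,0,-0.547,0,0,0,0]
    - [0,0,-0.547,0,0,0,0]
    - [0,0,-0.547,0,0,0,0]
    - [0,0,-0.547,0,0,0,0]
    - [0,0,-0.4,0,0,0,0]
    - [0,0,-0.2,0,0,0,0]
    - [0,0,0.1,0,0,0,0]
    - [0,0,0.1,0,0,0,0]

```text
time: 42.3
tool_pos: [0.5119, 0.0115, 0.2015]
tcp_rot: [-0.118, 3.127, -0.001]
wrist_force: [1.3, 0.6, 0.8]
width: 1.002
grip_force: 0.0
```

servo_tool:
  series:
    - [-0.4,0.95,0,0,0,0,0]
    - [-0.4,0.95,0,0,0,0,0]
    - [-0.4,0.95,0,0,0,0,0]
    - [-0.4,0.95,0,0,0,0,0]

```text
time: 42.7
tool_pos: [0.4448, 0.158, 0.194]
tcp_rot: [0.126, -3.138, -0.003]
wrist_force: [0.6, -0.3, -0.2]
width: 1.002
grip_force: 0.0
```

servo_tool:
  series:
    - [-0.1,0.95,0,0,0,0,0]
    - [-0.1,0.95,0,0,0,0,0]
    - [-0.1,0.95,0,0,0,0,0]
    - [-0.1,0.95,0,0,0,0,0]
    - [-0.1,0.95,0,0,0,0,0]

```text
time: 43.2
tool_pos: [0.432, 0.2969, 0.1938]
tcp_rot: [0.122, -3.138, 0.002]
wrist_force: [0.2, 0.2, -0.4]
width: 1.0
grip_force: 0.0
```

```bash
python3 - <<'E'
from h import *
s=bot.read_state();print(s["tool_pos"],s["time"],s["wrist_force"])
for n in("top","scene"):
    print(n,*stripes(n,.592,.02,"b",.092),sep="\n");print(*stripes(n,.507,.011,"o",.092),sep="\n")
for r in bot.mark_of("jar","top")[:1]: print("jar",r["at"][1]*512,r["at"][0]*384)
save("top","end.png")
E
```

```text
[0.43203911 0.29689163 0.1938156 ] 43.2 [ 0.17740262  0.2385382  -0.3705528 ]
top
[np.float64(589.0), np.float64(61.9), 53.5, 5.8, np.float64(4.1)]
[np.float64(595.0), np.float64(-20.4), 53.6, 6.8, np.float64(4.1)]
[np.float64(514.6), np.float64(13.1), 28.7, 19.1, np.float64(3.0)]
[np.float64(511.1), np.float64(-29.1), 50.2, 4.1, np.float64(5.4)]
scene
[np.float64(593.1), np.float64(65.5), 54.5, 7.5, np.float64(4.4)]
[np.float64(591.2), np.float64(36.4), 41.1, 20.3, np.float64(22.1)]
[np.float64(598.2), np.float64(-18.2), 56.7, 9.5, np.float64(3.8)]
[np.float64(507.1), np.float64(57.4), 56.2, 11.0, np.float64(5.4)]
[np.float64(501.6), np.float64(32.8), 29.8, 19.7, np.float64(3.8)]
[np.float64(515.6), np.float64(-26.3), 53.4, 7.9, np.float64(5.4)]
jar 349.696 105.2928
```

View pics/end.png

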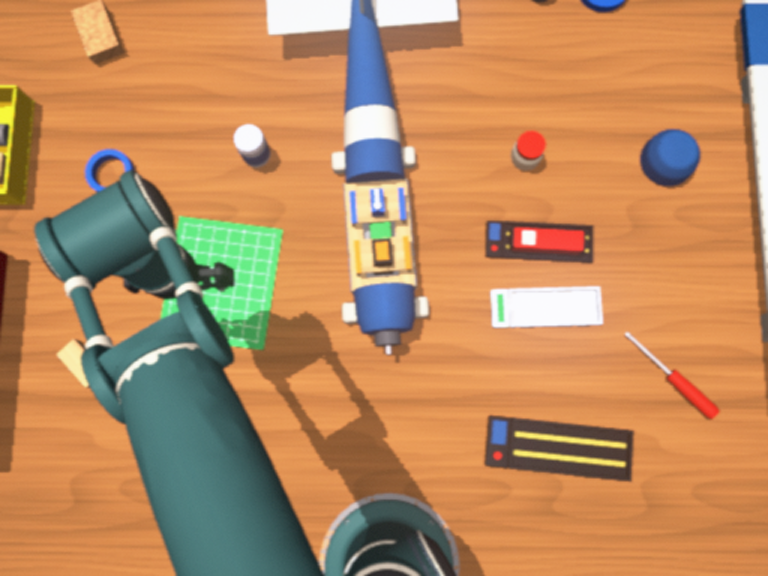

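Final picture: red battery in the small charger (550,240), rack empty, green battery in the bay (380,230). Both trays are back within about 1 mm of their start poses, and the jar (530,148) is unmoved.

```bash
python3 -c "
from workcell import bot
print(bot.finish_job())"
```

```text
the job is handed in; nothing more can be done
None
```

The battery swap is done and handed in at about 43 s: red battery in the small charger, green battery in the bay, both trays back within about 1 mm of their starting spots, and the jar unmoved.

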